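# Clamp the airbrush rest with the T-bolt

### The arm

A 6-joint arm with a two-finger parallel gripper is mounted at the origin on a cart in front of the work surface, level with it; the furniture and walls round the work are solid. World frame = base frame: x ahead of the robot, y to its left, z up, the work surface at z = 0. Lengths are in mm, angles in rad, forces in N, time in s.
With the tool pointing down it reaches from about 300 to 775 mm from the base axis. Payload 14.6 kg.
Tool frame: the origin (TCP) lies at the very end of the fingers, on their centre line; the grasp point (between the pads) lies 19 mm behind it; y points along the fingers, z is the direction in which the jaws open and shut, and the axes are right-handed (so a half turn about y gives the same grasp; the last joint's range is limited). The gripper opens to 94 mm and grips with 3 to 60 N. Pads are 16 mm wide; open, the fingers measure 119 mm over their backs; the gripper's body (75 mm by 177 mm) begins 78 mm behind the grasp point.
Start: joints at [1.202, 0.3, 1.521, -0, 1.321, -0.067], TCP at [163.479, 525.132, 205.446] pointing down, gripper open.
Joint ranges: [-3.03, 3.03], [-0.79, 2.21], [0.23, 2.52], [-1.04, 4.18], [0, 3.07], [-2.55, 2.55]. Speed limits (rad/s): [2.22, 2.22, 2.57, 3.14, 3.14, 3.14].

### API

Orientations are given as [roll, pitch, yaw] about the fixed x, y, z axes, in that order (R = Rz(yaw) Ry(pitch) Rx(roll)).
In Python, from cell import manip, imaging, ticket gives the robot as it stands.
- The arm moves only by the shell command python3 -m inch 'ROWS' [FORCE]. ROWS is JSON, a list of rows, each a list of 3 entries, a list of its own where there are three numbers: the turn, a rotation vector about the world's x, y, z in degrees, then the shift along the world's x, y, z in m, then the finger opening in m, from 0 to 0.094. In form: [[[wx, wy, wz], [tx, ty, tz], jaw], ...]. A call has exactly 10 rows; each row shifts and turns the commanded pose from where the row before left it; what a row does not reach is not made up. A row lasts 1/12 s, in which the tool goes at most 41.7 mm and 7.16 degrees, less where a joint would pass 70% of its speed; a pose out of reach is approached as far as the arm can. A call with a gripper value outside its range is refused whole. The fingers move at their own pace and stop on an object; FORCE is the grip in N (left out, the last holds). Time passes only in rows, so rows that do not move let the fingers close, or fill a call up. It gives the time, the measured TCP pose, the force and the opening at its end, in the units of the state.
- manip.read_state(): the state, without advancing time (a new reading comes with each control period).
- imaging.camera(name): name is "scene" or "top" or "wrist"; returns a dict with "pixels" (400x640x3 uint8, red, green, blue), "depth" (400x640 float32, mm along the optical axis (not along the pixel's ray), 0 where there is no reading), "mtx" (3x3 intrinsics, pixels), "dist" ([k1, k2, p1, p2, k3] as OpenCV has them; the pictures are not rectified), "pose" (4x4, takes a point from camera to world coordinates); the wrist camera has in their place "hand_eye" (4x4, takes a point from camera to tool coordinates, whose origin is the TCP and whose axes are the tool frame's). Camera axes: x right, y up, looking along -z (the intrinsics and any distortion apply to the point x, -y, -z); pixel columns grow to the right and rows downward; lengths in mm; the calibration is good to about 2 mm. A picture is of the moment at which its call begins: read the wrist's pose just before it.
- ticket.sign_off(): hands the job in, once; it reports no verdict.
The state is a dict: "clock": time; "joints": joint angles; "qd": joint speeds; "effort": joint torques, N m; "eef_pos": TCP position; "eef_rot": TCP orientation; "wrist_force": force on the tool from outside, world axes, zero at the start; "moment": the same for the moment, N m; "finger_gap": finger opening in mm.
Only numpy, scipy, OpenCV 4.12 (cv2) and the standard library are available. Lean on these libraries where they do the work, as an engineer would, in place of code of your own. Each camera call takes 0.05 s, during which the arm holds its last target. There are 200 camera calls.

### The job

Fix the airbrush rest to the slotted base: keeping the T-bolt upright, push its head into the open end of the slot and along it until the stem is fully home in the notch of the rest, with the head still lengthwise. Then turn the bolt a quarter turn clockwise so that its head lies square across the slot, and go on turning the bar nut clockwise until it clamps the rest firmly, but do not force it. Leave the jar, the tape roll and the model truck where they are.

Things in the scene. Friction and masses are not known exactly. Their poses are not given: they have to be found in the camera images.
- base_plate: aluminium slotted base, 280 x 110 mm, fixed. Origin: centre of its underside, z up, x along the slot from the bare apron to the end stop. From x = -140 to -45 mm it is a bare floor 8 mm high where the bolt stands; beyond, a T-slot on y = 0: channel 47 mm wide at heights 8 to 20 mm, above it two lips (20 to 30 mm) leaving a throat 20 mm wide
- slot_mouth (a point): centre of the slot's open end, x = -45 mm on the base, at the height of its top face (30 mm); axes as the base. From here to 27 mm further in, flared cheeks lead in: the throat narrows from 56 to 20 mm, the channel from 72 to 47 mm
- airbrush_rest: grey steel rest, 0.25 to 0.5 kg, loose; its foot (110 x 64 x 8 mm) lies on the lips, a tongue under it in the throat, its far end against a fixed end stop. Origin: centre of the foot's underside, x along the slot away from the mouth. A notch 20 mm wide, 35 mm deep opens toward -x, closed at x = -20 mm. At x = 47 to 55 mm an upright, 62 mm high, with two prongs behind
- notch_seat (a point): point on the foot's top face, 38 mm above the desk, where the bolt's axis is when the stem touches the closed end of the notch (3 mm of play either side); axes as the rest
- t_bolt: steel T-bolt with its nut, 0.25 to 0.35 kg, 72 mm high, standing loose on its flat head; slides easily (friction about 0.25). Origin: centre of the head's underside, z up the stem (14 mm diameter). Head 44 mm along x, 30 along y, 9 high, two opposite corners cut away: in the channel it can turn a quarter turn clockwise from above, then stops with x across the slot, overrunning by 5 to 10 degrees
- bolt_axis (a point): point on the bolt's axis 30 mm above the underside of its head, about level with the rest's foot; axes as the bolt
- bar_nut: the nut on the bolt, origin on the axis at its flange's underside, z up. Clockwise from above tightens; it sinks 3 mm per rad and stays put. It is stiff (0.08 N m), so it turns the whole bolt while the head is free. With the head square it first meets the foot, then lifts the bolt 3 mm until the head meets the lips, then bites: firm (over 10 N) by about 0.2 N m, forced (over 100 N) from about 0.6
- nut_bar (a point): centre of the nut's black bar handle: 76 mm along this point's y, 14 mm wide along x, 18 mm high. Under the bar a round hub, 30 mm diameter and 16 mm high; under that a steel flange, 38 mm diameter, 4 mm thick, whose underside is 29 mm below this point and at the start 32 to 34 mm above the underside of the head. At the start the bar lies across the head, within 17 degrees of the bolt's y
- paint_jar: bystander: small paint jar with a purple screw cap, 35 mm diameter, 49 mm high, beside the base; origin at the centre of its underside
- tape_roll: bystander: roll of masking tape, 68 mm diameter, 18 mm high, lying flat beside the base; origin at the centre of its underside
- model_truck: bystander: half-built grey model truck, 28 x 62 x 30 mm, beside the base; origin at the centre of its underside
There are look-alikes about, which are no part of the job. There is more than one size of the t_bolt; the one meant has the size given above.

How it is judged:
By the outcome, as a careful person would: the job done as asked, in the order asked, and still so for the second after the job is handed in, with the robot touching nothing.
It also fails if it takes over 72 s, if anything falls off the work surface, if the arm or the gripper's body presses on something with over 40 N, if the wrist force passes 120 N, or if a joint passes its speed limit or range.

## Working session

There is one attempt and no reset: what is moved stays moved. The work goes in short steps, Python scripts to look and compute and a shell command to move; the robot and the scene stay as the last step left them, time stands still between calls to the robot, and variables do not carry over. Pictures are saved under pics/ and viewed, on a budget of 10 in all, crops included, one or two more only if the job needs it, and the job is handed in when it is done.

```bash
ls; mkdir -p pics
python3 - <<'E'
from cell import manip, imaging
import cv2,numpy as np
print(manip.read_state())
for n in("top","scene"):
    c=imaging.camera(n); np.savez(f"{n}0.npz",**c); cv2.imwrite(f"pics/{n}0.png",c["pixels"][:,:,::-1]); print(n,c["mtx"],c["dist"],c["pose"].round(3) )
E
```

```text
pics
{'clock': 0.0, 'joints': array([ 1.20237903e+00,  3.00468901e-01,  1.52157561e+00,  3.17026537e-06,
        1.32071358e+00, -6.66010805e-02]), 'qd': array([0.00093678, 0.0021519 , 0.00128657, 0.00172321, 0.00062701,
       0.001927  ]), 'effort': array([-3.32076461e-04, -5.31809556e+01, -3.52738738e+01,  7.07636238e-02,
        2.44671892e-02, -7.56633949e-05]), 'eef_pos': array([163.39727022, 524.89094982, 204.8898543 ]), 'eef_rot': array([-1.57195898e+00,  8.06259531e-05, -3.01817047e-01]), 'wrist_force': array([ 0.05822782,  0.22984877, -0.25027571]), 'moment': array([-0.02248522, -0.0076274 ,  0.06075092]), 'finger_gap': 94.25983948332842}
top [[487.70284864   0.         321.97433183]
 [  0.         487.70284864 198.71803296]
 [  0.           0.           1.        ]] [-0.09011877  0.          0.          0.          0.        ] [[ 1.00000e-03  9.96000e-01 -8.90000e-02  3.85881e+02]
 [-1.00000e+00  0.00000e+00 -1.30000e-02  4.42574e+02]
 [-1.30000e-02  8.90000e-02  9.96000e-01  9.31487e+02]
 [ 0.00000e+00  0.00000e+00  0.00000e+00  1.00000e+00]]
scene [[379.6039896    0.         320.93642165]
 [  0.         379.6039896  195.94358025]
 [  0.           0.           1.        ]] [-0.03035857  0.          0.          0.          0.        ] [[ 8.08000e-01  3.32000e-01 -4.87000e-01  4.69270e+01]
 [-5.90000e-01  4.56000e-01 -6.67000e-01 -1.36678e+02]
 [ 1.00000e-03  8.26000e-01  5.64000e-01  5.74220e+02]
 [ 0.00000e+00  0.00000e+00  0.00000e+00  1.00000e+00]]
```

View pics/top0.png

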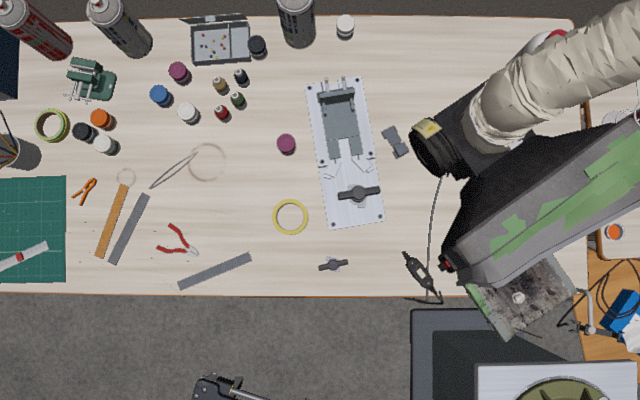

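View pics/scene0.png

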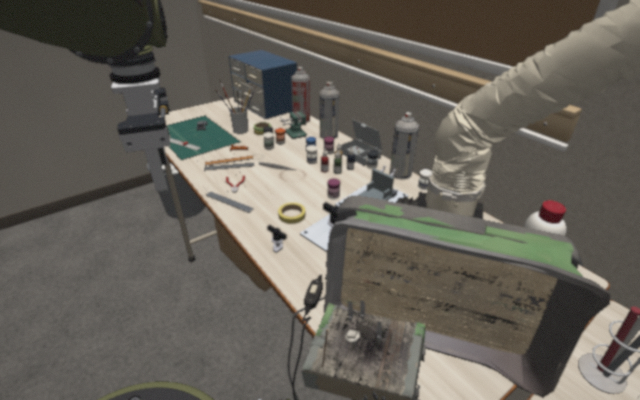

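The top view shows the base at about (345,150), the right bolt on its apron at about (358,194) and a smaller decoy at (332,265). The rest is at (340,115), with the jar, tape and truck beside the base. Next I'll enlarge the base area and measure it.

```bash
cat > h.py <<'E'
import numpy as np,cv2
from scipy.spatial.transform import Rotation as R
from cell import manip,imaging
def load(n): return dict(np.load(n))
def toolT():
    s=manip.read_state();T=np.eye(4);T[:3,:3]=R.from_euler('xyz',s['eef_rot']).as_matrix();T[:3,3]=s['eef_pos'];return T
def wrist(name):
    T=toolT();c=imaging.camera("wrist");c["pose"]=T@c["hand_eye"];np.savez(name+".npz",**c);cv2.imwrite(f"pics/{name}.png",c["pixels"][:,:,::-1]);return c
def ray(c,uv):
    p=cv2.undistortPoints(np.array(uv,float).reshape(-1,1,2),c["mtx"],c["dist"]).reshape(-1,2)
    d=np.c_[p[:,0],-p[:,1],-np.ones(len(p))]@c["pose"][:3,:3].T
    return c["pose"][:3,3],d
def onz(c,uv,z):
    o,d=ray(c,uv);return o+d*((z-o[2])/d[:,2])[:,None]
def depthpts(c):
    v,u=np.mgrid[:400,:640];o,d=ray(c,np.c_[u.ravel(),v.ravel()]);P=o+d*c["depth"].ravel()[:,None];return P.reshape(400,640,3)
def proj(c,P):
    T=np.linalg.inv(c["pose"]);q=np.atleast_2d(P)@T[:3,:3].T+T[:3,3];q=q*[1,-1,-1]
    return cv2.projectPoints(q,np.zeros(3),np.zeros(3),c["mtx"],c["dist"])[0].reshape(-1,2)
E
python3 - <<'E'
from h import *
c=load("top0.npz");P=depthpts(c)
im=c["pixels"][65:240,260:430,::-1]
cv2.imwrite("pics/topcrop.png",cv2.resize(im,None,fx=3.4,fy=3.4,interpolation=cv2.INTER_CUBIC))
for uv in [(358,194),(345,191),(320,200),(330,90),(370,225),(340,140),(340,215),(286,144),(332,265)]:print(uv,P[uv[1],uv[0]].round(1))
hs=cv2.cvtColor(c["pixels"],cv2.COLOR_RGB2HSV)
sub=np.zeros((400,640),bool);sub[170:215,325:395]=1
m=sub&(c["pixels"].max(2)<95)&(P[:,:,2]>40)
ys,xs=np.nonzero(m);print(len(xs),cv2.minAreaRect(np.c_[xs,ys].astype(np.float32)),P[m][:,2].min(),np.median(P[m],axis=0))
Q=onz(c,np.c_[xs,ys],78);print(cv2.minAreaRect(Q[:,:2].astype(np.float32)))
E
```

```text
(358, 194) [470.4 390.2  79.9]
(345, 191) [475.8 413.   78.8]
(320, 200) [466.7 458.2   1.2]
(330, 90) [670.8 439.1  40.6]
(370, 225) [418.9 362.7  -0.5]
(340, 140) [581.5 419.8   9.8]
(340, 215) [437.5 420.1   8.1]
(286, 144) [565.9 520.1  48.9]
(332, 265) [345.2 435.6  47.7]
310 ((358.5, 193.5), (15.0, 41.0), 90.0) 56.25446747595504 [472.13163803 390.51901018  79.41571492]
((471.4722595214844, 389.1751708984375), (72.16456604003906, 26.509634017944336), 89.8970718383789)
```

View pics/topcrop.png

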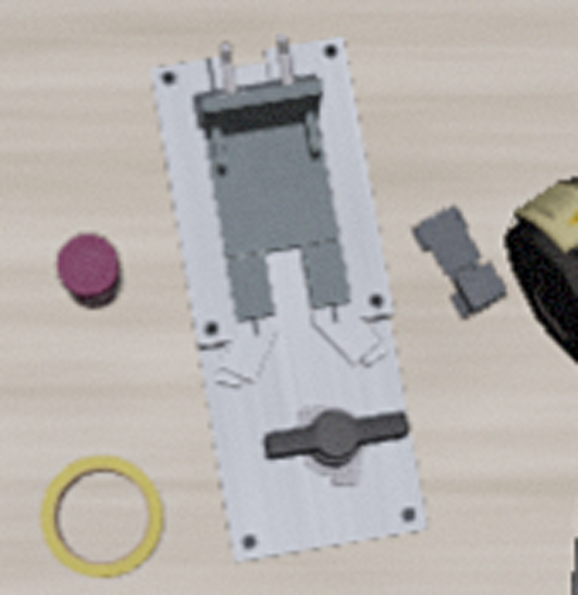

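The crop shows the base corners at (152,72), (342,38), (237,560) and (426,525), the bar from (265,447) to (409,423), and the head roughly lengthwise.

Run:
```python
from h import *
c=load("top0.npz");P=depthpts(c)
f=lambda p:np.array(p)/3.4+[260,65]-0.35
far=onz(c,f([(152,72),(342,38)]),30);near=onz(c,f([(237,560),(426,525)]),8)
print(far,near)
fm,nm=far.mean(0),near.mean(0);d=fm-nm;print("len",np.linalg.norm(d[:2]),"yaw",np.degrees(np.arctan2(d[1],d[0])),"w",np.linalg.norm(far[0]-far[1]),np.linalg.norm(near[0]-near[1]))
print("centre",(fm+nm)/2)
b=onz(c,f([(265,447),(409,423)]),80);print("bar",b,b.mean(0),np.linalg.norm(b[0]-b[1]),np.degrees(np.arctan2(*(b[0]-b[1])[[1,0]])))
n=onz(c,f([(268,250),(300,247)]),38);print("notch end",n)
print(onz(c,f([(231,572-24)]),8))
T=toolT();print("tool axes",T[:3,:3].round(3))
w=wrist("w0");print(w["hand_eye"].round(3),w["mtx"])
```

```text
[[682.5527604  487.87455685  30.        ]
 [702.11605612 381.25562893  30.        ]] [[410.34453442 440.28800033   8.        ]
 [429.82804491 334.98070674   8.        ]]
len 276.2635198090345 yaw 9.780651115444163 w 108.39888528212092 107.09450623162853
centre [556.21034896 411.09972322  19.        ]
bar [[466.64252482 426.02305959  80.        ]
 [479.09697859 351.62980777  80.        ]] [472.86975171 388.82643368  80.        ] 75.42857108018079 99.5039653685264
notch end [[579.01198925 423.3430938   38.        ]
 [580.6756077  405.81193777  38.        ]]
[[417.0139362  443.62680884   8.        ]]
tool axes [[ 0.955 -0.     0.297]
 [-0.297 -0.001  0.955]
 [-0.    -1.    -0.001]]
[[ 0.00000e+00 -9.63000e-01 -2.70000e-01 -7.89370e+01]
 [ 1.00000e-03  2.70000e-01 -9.63000e-01 -1.79331e+02]
 [ 1.00000e+00 -0.00000e+00  1.00000e-03 -4.66000e-01]
 [ 0.00000e+00  0.00000e+00  0.00000e+00  1.00000e+00]] [[296.00492484   0.         313.60993341]
 [  0.         296.00492484 197.17609132]
 [  0.           0.           1.        ]]
```

```bash
python3 -m inch '[[[0,0,-6.3],[0.031,-0.0136,-0.0015],0.094],[[0,0,-6.3],[0.031,-0.0136,-0.0015],0.094],[[0,0,-6.3],[0.031,-0.0136,-0.0015],0.094],[[0,0,-6.3],[0.031,-0.0136,-0.0015],0.094],[[0,0,-6.3],[0.031,-0.0136,-0.0015],0.094],[[0,0,-6.3],[0.031,-0.0136,-0.0015],0.094],[[0,0,-6.3],[0.031,-0.0136,-0.0015],0.094],[[0,0,-6.3],[0.031,-0.0136,-0.0015],0.094],[[0,0,-6.3],[0.031,-0.0136,-0.0015],0.094],[[0,0,-6.3],[0.031,-0.0136,-0.0015],0.094]]' 40
python3 -m inch '[[[0,0,0],[0,0,0],0.094],[[0,0,0],[0,0,0],0.094],[[0,0,0],[0,0,0],0.094],[[0,0,0],[0,0,0],0.094],[[0,0,0],[0,0,0],0.094],[[0,0,0],[0,0,0],0.094],[[0,0,0],[0,0,0],0.094],[[0,0,0],[0,0,0],0.094],[[0,0,0],[0,0,0],0.094],[[0,0,0],[0,0,0],0.094]]'
python3 - <<'E'
from h import *
print(manip.read_state());wrist("w1")
E
```

```text
clock: 0.98
eef_pos: [474.8, 388.1, 190.1]
eef_rot: [-1.571, -0.0, -1.407]
wrist_force: [-0.1, 1.1, -0.4]
finger_gap: 94.0
clock: 1.82
eef_pos: [473.4, 389.2, 190.5]
eef_rot: [-1.571, 0.0, -1.401]
wrist_force: [-0.2, -0.4, -0.1]
finger_gap: 93.8
{'clock': 1.8167, 'joints': array([ 6.28285175e-01,  4.52060946e-01,  1.34835333e+00, -1.51483652e-05,
        1.34114001e+00,  4.58714206e-01]), 'qd': array([ 0.00015625,  0.00039639, -0.00158623,  0.00027134,  0.00182675,
       -0.00040416]), 'effort': array([ 9.08647408e-02, -6.20597291e+01, -3.55788195e+01,  7.37699051e-02,
       -1.79234426e-02, -1.28840624e-03]), 'eef_pos': array([473.42272526, 389.17167461, 190.47359532]), 'eef_rot': array([-1.57075539e+00,  3.76367063e-06, -1.40122191e+00]), 'wrist_force': array([-0.23011626, -0.37777432, -0.14303881]), 'moment': array([-0.0406417 ,  0.01954749,  0.01258079]), 'finger_gap': 93.79355731686239}
```

View pics/w1.png

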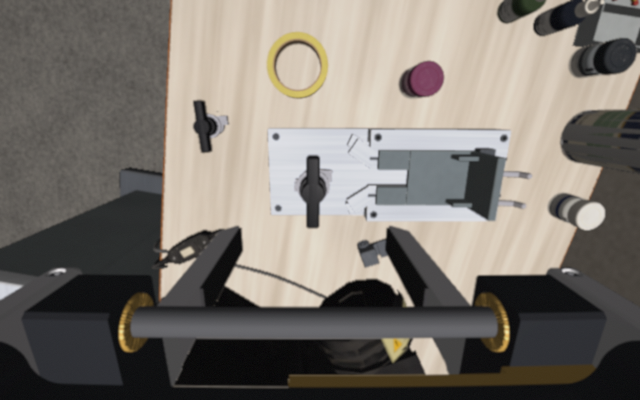

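The wrist view shows the base from (268,128) to (512,220) with the bar at (313,190). The head shows beside it, so I'll take a crop to read its direction.

Run:
```python
from h import *
c=load("w1.npz");im=c["pixels"][120:235,262:422,::-1]
cv2.imwrite("pics/w1c.png",cv2.resize(im,None,fx=5,fy=5,interpolation=cv2.INTER_CUBIC))
P=depthpts(c)
for uv in[(313,165),(313,190),(313,220),(290,190),(390,165),(480,190)]:print(uv,P[uv[1],uv[0]].round(1))
```

```text
(313, 165) [467.1 418.1  78.6]
(313, 190) [471.4 393.   79.2]
(313, 220) [476.8 361.1  78.9]
(290, 190) [445.7 370.6   9.6]
(390, 165) [554.1 426.1  37.5]
(480, 190) [645.7 420.2  68.9]
```

View pics/w1c.png

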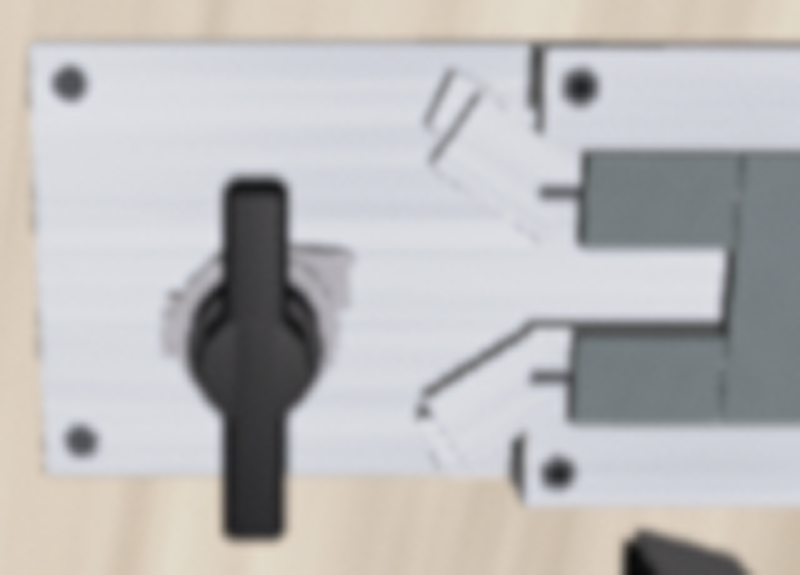

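Run:
```python
from h import *
c=load("w1.npz");f=lambda p:np.array(p,float)/5+[262,120]-0.4
ang=lambda a,b:np.degrees(np.arctan2(*(b-a)[[1,0]])).round(1)
h=onz(c,f([(300,247),(352,250),(346,305),(167,292),(164,352)]),17);print("head",h.round(1));print("top",ang(h[0],h[1]),"right",ang(h[2],h[1]),"left",ang(h[4],h[3]))
b=onz(c,f([(256,180),(254,540)]),79);print("bar",b,b.mean(0),ang(b[1],b[0]),np.linalg.norm(b[0]-b[1]))
n=onz(c,f([(580,247),(727,249),(725,325),(572,325)]),38);print("notch",n.round(1),"axis",ang(n[0],n[1]),ang(n[3],n[2]),"mid in",(n[0]+n[3])/2,"end",(n[1]+n[2])/2)
a=onz(c,f([(30,44),(46,475)]),8);print("near edge",a,a.mean(0),np.linalg.norm(a[0]-a[1]),ang(a[1],a[0]))
s=onz(c,f([(70,83),(82,440)]),8);s2=onz(c,f([(580,87),(558,472)]),30);print("screws",s,s2,s.mean(0),s2.mean(0),ang(s.mean(0),s2.mean(0)))
t=load("top0.npz");g=lambda p:np.array(p)/3.4+[260,65]-0.35
s=onz(t,g([(249,542),(408,515)]),8);s2=onz(t,g([(211,328),(376,300)]),30);s3=onz(t,g([(168,78),(330,51)]),30);print("topscrews",s,s2,s3,s.mean(0),s2.mean(0),s3.mean(0),ang(s.mean(0),s3.mean(0)))
```

```text
head [[479.7 404.9  17. ]
 [492.2 406.3  17. ]
 [493.3 392.7  17. ]
 [449.8 388.5  17. ]
 [451.3 373.5  17. ]]
top 6.4 right 94.5 left 95.9
bar [[465.31526285 427.31013783  79.        ]
 [477.59031245 352.67164825  79.        ]] [471.45278765 389.99089304  79.        ] 99.3 75.64113278819376
notch [[541.2 419.3  38. ]
 [574.3 424.5  38. ]
 [578.3 407.2  38. ]
 [543.5 401.2  38. ]] axis 9.0 9.7 mid in [542.32528823 410.2468932   38.        ] end [576.33229245 415.86187439  38.        ]
near edge [[408.04657363 440.7750097    8.        ]
 [425.99772683 333.57600199   8.        ]] [417.02215023 387.17550584   8.        ] 108.69163332504453 99.5
screws [[418.71626694 433.28732891   8.        ]
 [433.88224013 344.55404013   8.        ]] [[534.9255213  453.8832377   30.        ]
 [550.36364477 363.34318345  30.        ]] [426.29925354 388.92068452   8.        ] [542.64458304 408.61321058  30.        ] 9.6
topscrews [[420.35809647 433.60906405   8.        ]
 [435.40809881 344.973913     8.        ]] [[537.12592268 454.61743671  30.        ]
 [552.71353871 363.75696454  30.        ]] [[679.03388043 478.88447866  30.        ]
 [694.53558103 388.05858744  30.        ]] [427.88309764 389.29148852   8.        ] [544.9197307  409.18720063  30.        ] [686.78473073 433.47153305  30.        ] 9.7
```

```bash
python3 -m inch '[[[0,0,0],[-0.001,0,-0.02],0.06],[[0,0,0],[0,0,-0.02],0.05],[[0,0,0],[0,0,-0.02],0.05],[[0,0,0],[0,0,-0.02],0.05],[[0,0,0],[0,0,-0.02],0.05],[[0,0,0],[0,0,-0.015],0.05],[[0,0,0],[0,0,-0.008],0.05],[[0,0,0],[0,0,-0.004],0.05],[[0,0,0],[0,0,0],0.05],[[0,0,0],[0,0,0],0.05]]' 40
python3 -m inch '[[[0,0,0],[0,0,0],0.03],[[0,0,0],[0,0,0],0.025],[[0,0,0],[0,0,0],0.02],[[0,0,0],[0,0,0],0.015],[[0,0,0],[0,0,0],0.01],[[0,0,0],[0,0,0],0.01],[[0,0,0],[0,0,0],0.01],[[0,0,0],[0,0,0],0.01],[[0,0,0],[0,0,0],0.01],[[0,0,0],[0,0,0],0.01]]' 40
python3 -c "
from h import *;print(manip.read_state()['moment'],manip.read_state()['joints'])"
```

```text
clock: 2.7
eef_pos: [472.8, 389.4, 64.3]
eef_rot: [-1.57, 0.0, -1.401]
wrist_force: [1.0, 0.4, 0.2]
finger_gap: 50.1
clock: 3.53
eef_pos: [472.5, 389.1, 63.5]
eef_rot: [-1.571, 0.0, -1.401]
wrist_force: [-1.1, -0.2, 1.8]
finger_gap: 13.9
[-0.19367533  0.2031303   0.02815518] [6.29124418e-01 5.79615490e-01 1.46861400e+00 5.02504758e-06
 1.09328252e+00 4.59714444e-01]
```

```bash
python3 -m inch '[[[0,0,0.4],[0.0015,0.0012,0],0.01],[[0,0,0.4],[0.0015,0.0012,0],0.01],[[0,0,0.4],[0.0015,0.0012,0],0.01],[[0,0,0.4],[0.0015,0.0012,0],0.01],[[0,0,0.4],[0.0015,0.0012,0],0.01],[[0,0,0.4],[0.0015,0.0012,0],0.01],[[0,0,0.4],[0.0015,0.0012,0],0.01],[[0,0,0.4],[0.0015,0.0012,0],0.01],[[0,0,0.4],[0,0.0006,0],0.01],[[0,0,0.4],[0,0,0],0.01]]' 40
python3 - <<'E'
from h import *
print(manip.read_state()['eef_pos'],manip.read_state()['moment'])
c=wrist("w2");im=c["pixels"][110:240,262:422,::-1]
cv2.imwrite("pics/w2c.png",cv2.resize(im,None,fx=4.5,fy=4.5,interpolation=cv2.INTER_CUBIC))
E
```

```text
clock: 4.37
eef_pos: [484.8, 399.4, 63.5]
eef_rot: [-1.57, -0.0, -1.331]
wrist_force: [0.5, -2.5, 2.5]
finger_gap: 13.8
[484.83622223 399.37653165  63.49337204] [-0.45512783 -0.14697661 -0.05144677]
```

View pics/w2c.png

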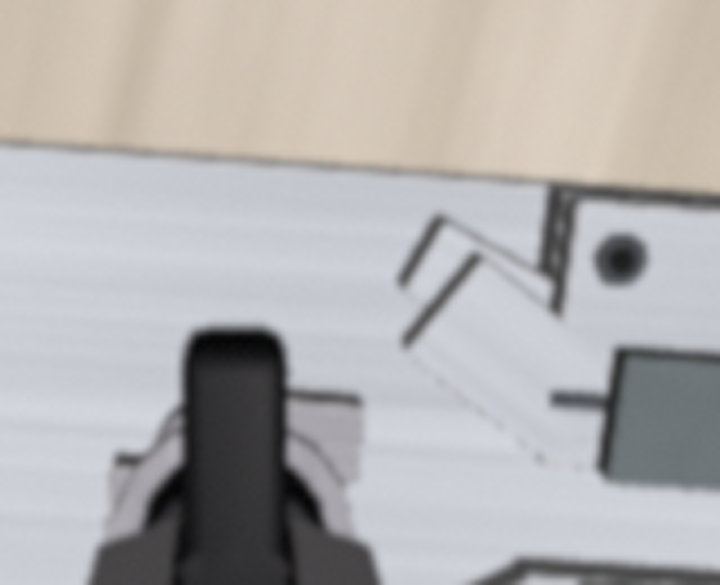

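The head's top edge, (285,394) to (362,399), is parallel to the base edge to about 1°. So I'll push it in.

```bash
python3 -m inch '[[[0,0,0],[0.005,0.0008,0],0.01],[[0,0,0],[0.005,0.0008,0],0.01],[[0,0,0],[0.005,0.0008,0],0.01],[[0,0,0],[0.005,0.0008,0],0.01],[[0,0,0],[0.005,0.0008,0],0.01],[[0,0,0],[0.005,0.0009,0],0.01],[[0,0,0],[0.005,0.0009,0],0.01],[[0,0,0],[0.005,0.0009,0],0.01],[[0,0,0],[0.005,0.0009,0],0.01],[[0,0,0],[0,0,0],0.01]]'
python3 -c "
from h import *;print(manip.read_state()['eef_pos'],manip.read_state()['moment'])"
```

```text
clock: 5.25
eef_pos: [530.5, 407.1, 63.5]
eef_rot: [-1.57, 0.0, -1.332]
wrist_force: [1.0, 1.1, 4.9]
finger_gap: 13.4
[530.49597248 407.08570523  63.46620216] [ 0.19666977 -0.2321938  -0.01138674]
```

```bash
python3 -m inch '[[[0,0,0],[0.0032,0.00054,0],0.01],[[0,0,0],[0.0032,0.00054,0],0.01],[[0,0,0],[0.0032,0.00054,0],0.01],[[0,0,0],[0.0032,0.00054,0],0.01],[[0,0,0],[0.0032,0.00054,0],0.01],[[0,0,0],[0.0032,0.00054,0],0.01],[[0,0,0],[0.0032,0.00054,0],0.01],[[0,0,0],[0.0032,0.00054,0],0.01],[[0,0,0],[0.0032,0.00054,0],0.01],[[0,0,0],[0,0,0],0.01]]'
python3 -c "
from h import *;print(manip.read_state()['eef_pos'],manip.read_state()['moment'])"
```

```text
clock: 6.08
eef_pos: [558.8, 411.9, 63.4]
eef_rot: [-1.57, 0.0, -1.332]
wrist_force: [-1.3, -0.0, 4.5]
finger_gap: 13.7
[558.84155401 411.8725762   63.44663179] [-0.02321041  0.43941209  0.01933036]
```

```bash
python3 -m inch '[[[0,0,0],[0.001,0.00017,0],0.01],[[0,0,0],[0.001,0.00017,0],0.01],[[0,0,0],[0.001,0.00017,0],0.01],[[0,0,0],[0.001,0.00017,0],0.01],[[0,0,0],[0.001,0.00017,0],0.01],[[0,0,0],[0.001,0.00017,0],0.01],[[0,0,0],[0.001,0.00017,0],0.01],[[0,0,0],[0.001,0.00017,0],0.01],[[0,0,0],[0.001,0.00017,0],0.01],[[0,0,0],[0,0,0],0.01]]'
python3 -m inch '[[[0,0,0],[0.0006,0.0001,0],0.01],[[0,0,0],[0.0006,0.0001,0],0.01],[[0,0,0],[0.0006,0.0001,0],0.01],[[0,0,0],[0.0006,0.0001,0],0.01],[[0,0,0],[0.0006,0.0001,0],0.01],[[0,0,0],[0,0,0],0.01],[[0,0,0],[0,0,0],0.01],[[0,0,0],[0,0,0],0.01],[[0,0,0],[0,0,0],0.01],[[0,0,0],[0,0,0],0.01]]'
python3 -c "
from h import *;print(manip.read_state()['eef_pos'],manip.read_state()['moment'])"
```

```text
clock: 6.92
eef_pos: [567.4, 413.3, 63.5]
eef_rot: [-1.571, -0.0, -1.332]
wrist_force: [-3.3, -0.9, 5.1]
finger_gap: 13.3
clock: 7.75
eef_pos: [570.3, 413.9, 63.5]
eef_rot: [-1.571, 0.0, -1.332]
wrist_force: [-3.0, -1.3, 5.0]
finger_gap: 13.6
[570.28468693 413.86641437  63.48524342] [-0.1170912   0.74739367  0.00880692]
```

```bash
python3 -m inch '[[[0,0,0],[0.0005,0.0001,0],0.01],[[0,0,0],[0.0005,0.0001,0],0.01],[[0,0,0],[0.0005,0.0001,0],0.01],[[0,0,0],[0.0005,0.0001,0],0.01],[[0,0,0],[0,0,0],0.01],[[0,0,0],[0,0,0],0.01],[[0,0,0],[0,0,0],0.01],[[0,0,0],[0,0,0],0.01],[[0,0,0],[0,0,0],0.01],[[0,0,0],[0,0,0],0.01]]'
python3 -c "
from h import *;print(manip.read_state()['eef_pos'],manip.read_state()['moment'])"
```

```text
clock: 8.58
eef_pos: [572.0, 414.2, 63.5]
eef_rot: [-1.571, -0.0, -1.331]
wrist_force: [-5.0, -1.4, 5.9]
finger_gap: 13.8
[572.02586745 414.18612575  63.45939625] [-0.36131053  1.18610028 -0.04253913]
```

Run:
```python
from h import *
c=wrist("w3");
cv2.imwrite("pics/w3c.png",cv2.resize(c["pixels"][110:260,200:400,::-1],None,fx=4,fy=4,interpolation=cv2.INTER_CUBIC))
t=imaging.camera("top");np.savez("top3.npz",**t)
a=load("top0.npz")
d=[proj(t,(x,y,z))[0].round(1) for x,y,z in[(572,414,38)]];print(d)
```

```text
[array([343.5, 141.9])]
```

View pics/w3c.png

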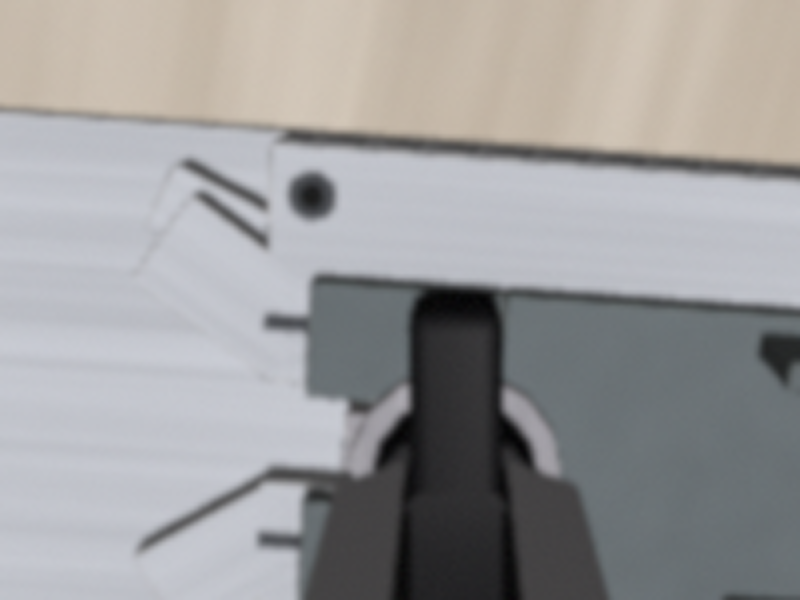

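Run:
```python
from h import *
c=load("w3.npz");f=lambda p:np.array(p,float)/4+[200,110]-0.375
u=np.array([np.cos(np.radians(9.7)),np.sin(np.radians(9.7))])
s=onz(c,f([(312,195)]),30)[0];k=onz(c,f([(315,275),(308,395)]),38);print("w3",s,k,(k[:,:2]-s[:2])@u)
c=load("w1.npz");f=lambda p:np.array(p,float)/5+[262,120]-0.4
s=onz(c,f([(580,87)]),30)[0];k=onz(c,f([(582,152),(578,247)]),38);print("w1",s,k,(k[:,:2]-s[:2])@u)
# flange ring: ellipse from bright-ish ring edge points in w3 crop
c=load("w3.npz");f=lambda p:np.array(p,float)/4+[200,110]-0.375
e=onz(c,f([(345,470),(362,425),(400,388),(512,385),(545,420),(562,475)]),45)[:,:2]
A=np.c_[2*e,np.ones(len(e))];x=np.linalg.lstsq(A,(e**2).sum(1),rcond=None)[0];print("flange c",x[:2],"r",np.sqrt(x[2]+x[:2]@x[:2]))
a,b=load("top0.npz"),load("top3.npz")
g=lambda i:cv2.cvtColor(i["pixels"],cv2.COLOR_RGB2GRAY).astype(np.float32)[75:105,312:362]
print(cv2.phaseCorrelate(g(a),g(b)))
```

```text
w3 [534.79934966 454.06785042  30.        ] [[538.90719306 441.68153555  38.        ]
 [542.24453698 419.58997007  38.        ]] [1.96215298 1.5295903 ]
w1 [534.9255213 453.8832377  30.       ] [[536.79762911 440.30754374  38.        ]
 [540.73645806 419.19951821  38.        ]] [-0.4420171  -0.11597786]
flange c [571.22586996 413.33742757] r 19.30548975223041
((2.3647958451789393, -0.14140221971818256), -0.091667098681132)
```

```bash
python3 -m inch '[[[0,0,0],[0.0005,0.0001,0],0.01],[[0,0,0],[0.0005,0.0001,0],0.01],[[0,0,0],[0.0005,0.0001,0],0.01],[[0,0,0],[0.0005,0.0001,0],0.01],[[0,0,0],[0,0,0],0.01],[[0,0,0],[0,0,0],0.01],[[0,0,0],[0,0,0],0.01],[[0,0,0],[0,0,0],0.01],[[0,0,0],[0,0,0],0.01],[[0,0,0],[0,0,0],0.01]]'
python3 - <<'E'
from h import *
print(manip.read_state()['eef_pos'],manip.read_state()['moment'])
c=wrist("w4")
cv2.imwrite("pics/w4c.png",cv2.resize(c["pixels"][100:260,200:460,::-1],None,fx=3,fy=3,interpolation=cv2.INTER_CUBIC))
E
```

```text
clock: 9.52
eef_pos: [573.0, 414.4, 63.4]
eef_rot: [-1.574, -0.001, -1.331]
wrist_force: [-11.5, -3.3, 9.8]
finger_gap: 13.7
[573.04387216 414.41580423  63.4119924 ] [-0.88959133  2.77110626 -0.04819199]
```

View pics/w4c.png

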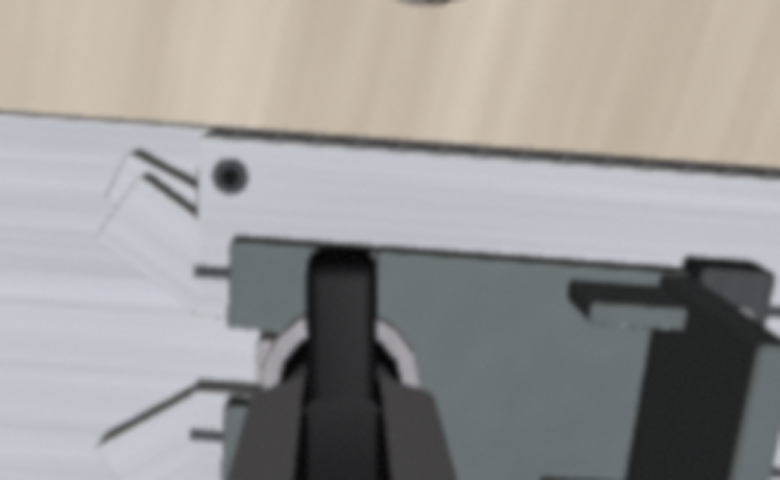

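Contact is now stiff at 11 N, so the stem is home. I'll ease the pressure slightly and start the clockwise turn.

```bash
python3 -m inch '[[[0,0,0],[-0.0005,-0.0001,0],0.01],[[0,0,-3],[0,0,0],0.01],[[0,0,-5],[0,0,0],0.01],[[0,0,-5],[0,0,0],0.01],[[0,0,-5],[0,0,0],0.01],[[0,0,-5],[0,0,0],0.01],[[0,0,-5],[0,0,0],0.01],[[0,0,-5],[0,0,0],0.01],[[0,0,-5],[0,0,0],0.01],[[0,0,-2],[0,0,0],0.01]]'
python3 -c "
from h import *;print(manip.read_state()['eef_pos'],manip.read_state()['moment'])"
python3 -m inch '[[[0,0,-4],[0,0,0],0.01],[[0,0,-4],[0,0,0],0.01],[[0,0,-4],[0,0,0],0.01],[[0,0,-4],[0,0,0],0.01],[[0,0,-4],[0,0,0],0.01],[[0,0,-4],[0,0,0],0.01],[[0,0,-4],[0,0,0],0.01],[[0,0,-4],[0,0,0],0.01],[[0,0,-4],[0,0,0],0.01],[[0,0,0],[0,0,0],0.01]]'
python3 -c "
from h import *;print(manip.read_state()['eef_pos'],manip.read_state()['moment'])"
```

```text
clock: 10.4
eef_pos: [572.4, 415.4, 62.7]
eef_rot: [-1.573, -0.001, -2.034]
wrist_force: [-9.4, 4.4, 2.7]
finger_gap: 13.3
[572.41537439 415.36371063  62.70296558] [0.88419448 2.00342373 0.03857465]
clock: 11.23
eef_pos: [572.4, 415.3, 62.6]
eef_rot: [-1.572, -0.002, -2.662]
wrist_force: [-7.9, 3.1, 1.4]
finger_gap: 13.9
[572.38807173 415.25624774  62.55987825] [0.62965656 1.95635621 0.02875519]
```

```bash
python3 -m inch '[[[0,0,-3],[0,0,0],0.01],[[0,0,-3],[0,0,0],0.01],[[0,0,-3],[0,0,0],0.01],[[0,0,-3],[0,0,0],0.01],[[0,0,-3],[0,0,0],0.01],[[0,0,-3],[0,0,0],0.01],[[0,0,-2],[0,0,0],0.01],[[0,0,-2],[0,0,0],0.01],[[0,0,0],[0,0,0],0.01],[[0,0,0],[0,0,0],0.01]]'
python3 -c "
from h import *;print(manip.read_state()['eef_pos'],manip.read_state()['moment'])"
python3 -m inch '[[[0,0,-2.5],[0,0,-0.0001],0.01],[[0,0,-2.5],[0,0,-0.0001],0.01],[[0,0,-2.5],[0,0,-0.0001],0.01],[[0,0,-2.5],[0,0,-0.0001],0.01],[[0,0,-2.5],[0,0,-0.0001],0.01],[[0,0,-2.5],[0,0,-0.0001],0.01],[[0,0,0],[0,0,0],0.01],[[0,0,0],[0,0,0],0.01],[[0,0,0],[0,0,0],0.01],[[0,0,0],[0,0,0],0.01]]'
python3 -c "
from h import *;print(manip.read_state()['eef_pos'],manip.read_state()['moment'],manip.read_state()['joints'])"
```

```text
clock: 12.07
eef_pos: [572.4, 415.2, 62.6]
eef_rot: [-1.571, -0.003, -3.042]
wrist_force: [-8.1, 3.0, 1.3]
finger_gap: 13.5
[572.4157616  415.19655991  62.56586714] [0.65857099 1.9918568  0.09279705]
clock: 12.9
eef_pos: [572.4, 415.2, 62.0]
eef_rot: [-1.57, -0.003, 2.98]
wrist_force: [-8.1, 4.0, 2.5]
finger_gap: 13.0
[572.40309389 415.22309872  61.97797084] [0.85529047 2.03029886 0.07820542] [5.75136141e-01 7.83011669e-01 1.13137300e+00 1.81616112e-03
 1.22953825e+00 2.30679857e+00]
```

```bash
python3 -m inch '[[[0,0,0],[0,0,0],0.03],[[0,0,0],[0,0,0],0.04],[[0,0,0],[0,0,0],0.04],[[0,0,0],[0,0,0],0.04],[[0,0,0],[0,0,0.003],0.04],[[0,0,0],[0,0,0.005],0.04],[[0,0,0],[0,0,0.008],0.04],[[0,0,3],[0,0,0.008],0.04],[[0,0,6],[0,0,0.004],0.04],[[0,0,6],[0,0,0],0.04]]'
python3 -m inch '[[[0,0,6],[0,0,0],0.04],[[0,0,6],[0,0,0],0.04],[[0,0,6],[0,0,0],0.04],[[0,0,6],[0,0,0],0.04],[[0,0,6],[0,0,0],0.04],[[0,0,6],[0,0,0],0.04],[[0,0,6],[0,0,0],0.04],[[0,0,6],[0,0,0],0.04],[[0,0,6],[0,0,0],0.04],[[0,0,6],[0,0,0],0.04]]'
python3 -m inch '[[[0,0,6],[0,0,0],0.04],[[0,0,6],[0,0,0],0.04],[[0,0,6],[0,0,0],0.04],[[0,0,6],[0,0,0],0.04],[[0,0,6],[0,0,0],0.04],[[0,0,6],[0,0,0],0.04],[[0,0,6],[0,0,0],0.04],[[0,0,6],[0,0,0],0.04],[[0,0,6],[0,0,0],0.04],[[0,0,6],[0,0,0],0.04]]'
python3 -m inch '[[[0,0,6],[0,0,0],0.04],[[0,0,6],[0,0,0],0.04],[[0,0,6],[0,0,0],0.04],[[0,0,6],[0,0,0],0.04],[[0,0,6],[0,0,0],0.04],[[0,0,6],[0,0,0],0.04],[[0,0,6],[0,0,0],0.04],[[0,0,3],[0,0,0],0.04],[[0,0,0],[0,0,0],0.04],[[0,0,0],[0,0,0],0.04]]'
python3 - <<'E'
from h import *
s=manip.read_state();print(s['eef_rot'],s['moment'],s['joints'])
c=wrist("w5")
cv2.imwrite("pics/w5.png",cv2.resize(c["pixels"][60:360,120:520,::-1],None,fx=2,fy=2,interpolation=cv2.INTER_CUBIC))
E
```

```text
clock: 13.73
eef_pos: [574.4, 414.9, 93.2]
eef_rot: [-1.572, 0.002, -3.037]
wrist_force: [-0.3, -0.0, 0.2]
finger_gap: 40.2
clock: 14.57
eef_pos: [574.0, 414.6, 91.9]
eef_rot: [-1.57, 0.001, -1.99]
wrist_force: [-0.5, 1.0, 0.1]
finger_gap: 40.0
clock: 15.4
eef_pos: [574.0, 414.6, 91.9]
eef_rot: [-1.57, -0.0, -0.942]
wrist_force: [-0.4, 0.4, 1.5]
finger_gap: 39.9
clock: 16.23
eef_pos: [574.0, 414.6, 91.6]
eef_rot: [-1.57, -0.001, -0.164]
wrist_force: [0.4, -0.1, 0.3]
finger_gap: 40.2
[-1.57027643e+00 -6.11130699e-04 -1.64203256e-01] [ 0.06192886 -0.04171704  0.00513141] [ 5.73874159e-01  7.53520303e-01  1.11012988e+00 -2.78016514e-05
  1.27714056e+00 -8.32711033e-01]
```

View pics/w5.png

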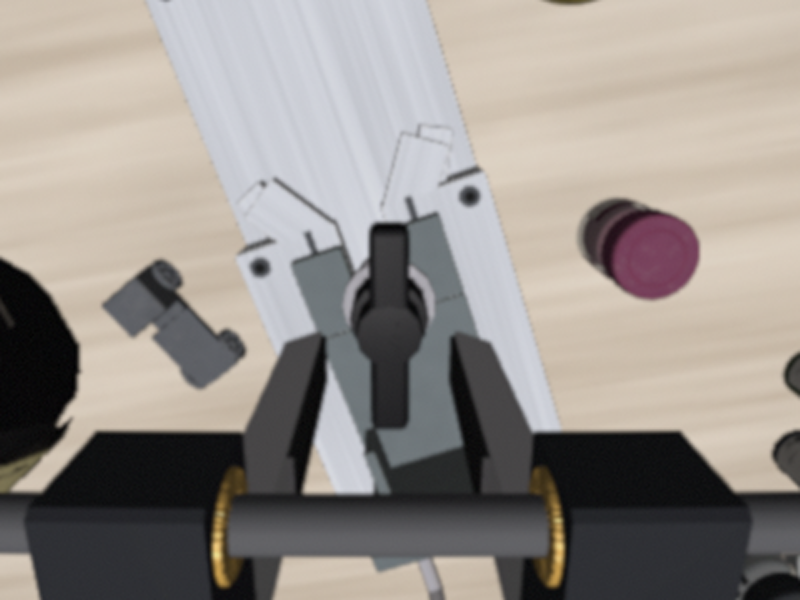

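The bar lies vertically in the picture, (390,225) to (390,428), and is centred between the fingers. The jar and truck haven't moved. Regripping now.

```bash
python3 - <<'E'
from h import *
c=load("w5.npz");f=lambda p:np.array(p,float)/2+[120,60]-0.25
b=onz(c,f([(390,224),(390,428)]),78);print(b,b.mean(0),np.linalg.norm(b[0]-b[1]))
E
python3 -m inch '[[[0,0,0],[-0.001,0.0002,-0.005],0.04],[[0,0,0],[0,0,-0.008],0.04],[[0,0,0],[0,0,-0.008],0.04],[[0,0,0],[0,0,-0.006],0.04],[[0,0,0],[0,0,-0.0022],0.04],[[0,0,0],[0,0,0],0.025],[[0,0,0],[0,0,0],0.015],[[0,0,0],[0,0,0],0.01],[[0,0,0],[0,0,0],0.01],[[0,0,0],[0,0,0],0.01]]' 40
python3 -m inch '[[[0,0,0],[0,0,0],0.01],[[0,0,0],[0,0,0],0.01],[[0,0,-1],[0,0,-0.00005],0.01],[[0,0,-2],[0,0,-0.0001],0.01],[[0,0,-2],[0,0,-0.0001],0.01],[[0,0,-2],[0,0,-0.0001],0.01],[[0,0,-2],[0,0,-0.0001],0.01],[[0,0,-1],[0,0,0],0.01],[[0,0,0],[0,0,0],0.01],[[0,0,0],[0,0,0],0.01]]'
python3 -c "
from h import *;print(manip.read_state()['eef_pos'],manip.read_state()['moment'])"
```

```text
[[532.07610089 421.66606645  78.        ]
 [606.65086101 409.36918975  78.        ]] [569.36348095 415.5176281   78.        ] 75.58179690509215
clock: 17.12
eef_pos: [573.0, 414.7, 62.1]
eef_rot: [-1.571, -0.001, -0.162]
wrist_force: [-0.7, 0.7, 1.3]
finger_gap: 13.6
clock: 17.95
eef_pos: [572.9, 415.1, 61.9]
eef_rot: [-1.57, -0.0, -0.338]
wrist_force: [-2.2, 0.3, 5.4]
finger_gap: 13.8
[572.85007221 415.11618943  61.90655019] [ 0.26942011  0.32677091 -0.00464423]
```

```bash
python3 -m inch '[[[0,0,0],[0.0005,0.0001,0],0.01],[[0,0,0],[0.0005,0.0001,0],0.01],[[0,0,0],[0.0005,0.0001,0],0.01],[[0,0,0],[0.0005,0,0],0.01],[[0,0,0],[0,0,0],0.01],[[0,0,0],[0,0,0],0.01],[[0,0,0],[0,0,0],0.01],[[0,0,0],[0,0,0],0.01],[[0,0,0],[0,0,0],0.01],[[0,0,0],[0,0,0],0.01]]'
python3 -c "
from h import *;print(manip.read_state()['eef_pos'],manip.read_state()['moment'])"
```

```text
clock: 18.78
eef_pos: [574.0, 415.4, 61.9]
eef_rot: [-1.571, 0.001, -0.337]
wrist_force: [-7.3, -1.2, 8.8]
finger_gap: 13.6
[574.01014894 415.36473647  61.91351114] [-0.20827315  1.65199181  0.05267601]
```

```bash
python3 -m inch '[[[0,0,-3],[0,0,0],0.01],[[0,0,-3],[0,0,0],0.01],[[0,0,-3],[0,0,0],0.01],[[0,0,-3],[0,0,-0.0001],0.01],[[0,0,-3],[0,0,-0.0001],0.01],[[0,0,-3],[0,0,-0.0001],0.01],[[0,0,-3],[0,0,-0.0001],0.01],[[0,0,-3],[0,0,-0.0001],0.01],[[0,0,0],[0,0,0],0.01],[[0,0,0],[0,0,0],0.01]]'
python3 -c "
from h import *;print(manip.read_state()['eef_pos'],manip.read_state()['moment'])"
```

```text
clock: 19.62
eef_pos: [573.8, 415.1, 60.9]
eef_rot: [-1.573, 0.001, -0.757]
wrist_force: [-7.4, -1.2, 7.4]
finger_gap: 13.3
[573.81132871 415.09737539  60.93189182] [-0.45467955  1.66141432  0.00167437]
```

```bash
python3 -m inch '[[[0,0,-2],[0,0,0],0.01],[[0,0,-2],[0,0,0],0.01],[[0,0,-2],[0,0,-0.0001],0.01],[[0,0,-2],[0,0,-0.0001],0.01],[[0,0,-2],[0,0,-0.0001],0.01],[[0,0,-2],[0,0,-0.0001],0.01],[[0,0,-2],[0,0,-0.0001],0.01],[[0,0,-2],[0,0,-0.0001],0.01],[[0,0,-2],[0,0,0],0.01],[[0,0,-2],[0,0,0],0.01]]'
python3 - <<'E'
from h import *
c=wrist("w6");s=manip.read_state();print(s['moment'])
cv2.imwrite("pics/w6.png",cv2.resize(c["pixels"][80:280,200:440,::-1],None,fx=3,fy=3,interpolation=cv2.INTER_CUBIC))
s=manip.read_state();print(s['moment'])
E
```

```text
clock: 20.45
eef_pos: [573.6, 415.1, 60.8]
eef_rot: [-1.573, 0.0, -1.107]
wrist_force: [-10.9, -4.0, 11.7]
finger_gap: 13.9
[-1.00273773  2.30497439  0.24997128]
[-1.00273773  2.30497439  0.24997128]
```

View pics/w6.png

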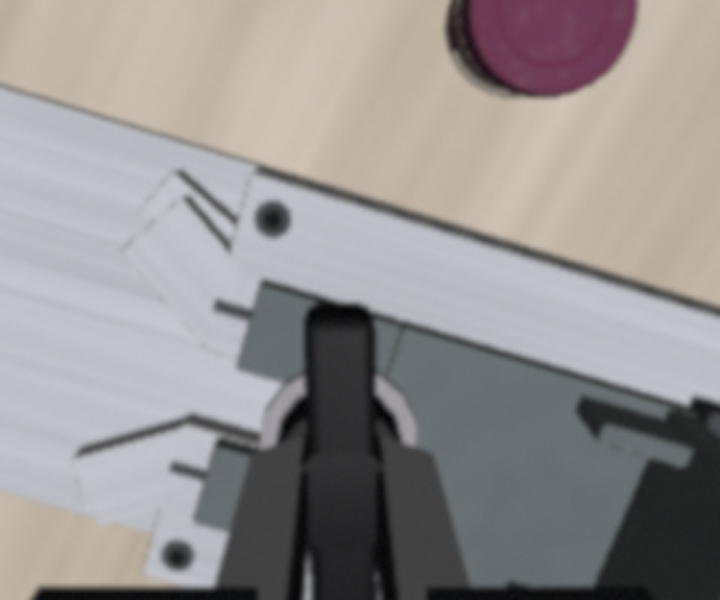

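```bash
python3 -m inch '[[[0,0,0],[-0.0005,-0.0002,0.0003],0.01],[[0,0,0],[-0.0005,-0.0002,0.0003],0.01],[[0,0,0],[0,0,0],0.01],[[0,0,0],[0,0,0],0.01],[[0,0,0],[0,0,0],0.01],[[0,0,0],[0,0,0],0.01],[[0,0,0],[0,0,0],0.01],[[0,0,0],[0,0,0],0.01],[[0,0,0],[0,0,0],0.01],[[0,0,0],[0,0,0],0.01]]'
python3 -c "
from h import *;print(manip.read_state()['eef_pos'],manip.read_state()['moment'])"
python3 -m inch '[[[0,0,-1],[0,0,0],0.01],[[0,0,-1],[0,0,0],0.01],[[0,0,-1],[0,0,0],0.01],[[0,0,-1],[0,0,0],0.01],[[0,0,-1],[0,0,0],0.01],[[0,0,-1],[0,0,0],0.01],[[0,0,0],[0,0,0],0.01],[[0,0,0],[0,0,0],0.01],[[0,0,0],[0,0,0],0.01],[[0,0,0],[0,0,0],0.01]]'
python3 -c "
from h import *;print(manip.read_state()['eef_pos'],manip.read_state()['moment'])"
```

```text
clock: 21.33
eef_pos: [573.3, 414.7, 60.8]
eef_rot: [-1.572, 0.0, -1.105]
wrist_force: [-5.4, -1.2, 6.0]
finger_gap: 13.5
[573.31769385 414.74678422  60.82558587] [-0.26600574  1.20491805  0.18833844]
clock: 22.17
eef_pos: [573.3, 414.6, 60.8]
eef_rot: [-1.572, -0.0, -1.21]
wrist_force: [-6.1, -0.8, 5.9]
finger_gap: 13.6
[573.25503057 414.5994163   60.80738397] [-0.50578054  1.31171141  0.17259223]
```

```bash
R='import sys
from h import *
s=manip.read_state();print(s["moment"].round(3))'; echo "$R">rd.py
python3 -m inch '[[[0,0,-1.5],[0,0,0],0.01],[[0,0,-1.5],[0,0,0],0.01],[[0,0,-1.5],[0,0,0],0.01],[[0,0,-1.5],[0,0,0],0.01],[[0,0,-1.5],[0,0,0],0.01],[[0,0,-1.5],[0,0,0],0.01],[[0,0,-1.5],[0,0,0],0.01],[[0,0,-1.5],[0,0,0],0.01],[[0,0,0],[0,0,0],0.01],[[0,0,0],[0,0,0],0.01]]'; python3 rd.py
```

```text
clock: 23.0
eef_pos: [573.1, 414.4, 60.8]
eef_rot: [-1.573, -0.001, -1.419]
wrist_force: [-8.1, -2.3, 6.4]
finger_gap: 13.8
[-0.846  1.627  0.141]
```

```bash
python3 -m inch '[[[0,0,-1.5],[0,0,0],0.01],[[0,0,-1.5],[0,0,0],0.01],[[0,0,-1.5],[0,0,0],0.01],[[0,0,-1.5],[0,0,0],0.01],[[0,0,-1.5],[0,0,0],0.01],[[0,0,-1.5],[0,0,0],0.01],[[0,0,-1.5],[0,0,0],0.01],[[0,0,-1.5],[0,0,0],0.01],[[0,0,0],[0,0,0],0.01],[[0,0,0],[0,0,0],0.01]]'; python3 rd.py
```

```text
clock: 23.83
eef_pos: [573.0, 414.3, 60.8]
eef_rot: [-1.573, -0.001, -1.629]
wrist_force: [-8.8, -4.2, 8.2]
finger_gap: 13.7
[-1.022  1.867  0.18 ]
```

```bash
python3 -m inch '[[[0,0,-1.5],[-0.0003,-0.0001,0],0.01],[[0,0,-1.5],[-0.0003,-0.0001,0],0.01],[[0,0,-1.5],[0,0,0.0001],0.01],[[0,0,-1.5],[0,0,0.0001],0.01],[[0,0,-1.5],[0,0,0],0.01],[[0,0,-1.5],[0,0,0],0.01],[[0,0,-1.5],[0,0,0],0.01],[[0,0,-1.5],[0,0,0],0.01],[[0,0,0],[0,0,0],0.01],[[0,0,0],[0,0,0],0.01]]'; python3 rd.py
```

```text
clock: 24.67
eef_pos: [572.7, 414.0, 60.8]
eef_rot: [-1.572, -0.002, -1.838]
wrist_force: [-6.3, -4.0, 5.5]
finger_gap: 13.3
[-0.988  1.324  0.16 ]
```

```bash
python3 -m inch '[[[0,0,-1],[0,0,0],0.01],[[0,0,-1],[0,0,0],0.01],[[0,0,-1],[0,0,0],0.01],[[0,0,-1],[0,0,0],0.01],[[0,0,-1],[0,0,0],0.01],[[0,0,-1],[0,0,0],0.01],[[0,0,0],[0,0,0],0.01],[[0,0,0],[0,0,0],0.01],[[0,0,0],[0,0,0],0.01],[[0,0,0],[0,0,0],0.01]]'; python3 rd.py
```

```text
clock: 25.5
eef_pos: [572.6, 413.9, 60.8]
eef_rot: [-1.572, -0.002, -1.943]
wrist_force: [-6.9, -3.8, 5.3]
finger_gap: 13.8
[-1.062  1.461  0.16 ]
```

```bash
python3 -m inch '[[[0,0,-1],[0,0,0],0.01],[[0,0,-1],[0,0,0],0.01],[[0,0,-1],[0,0,0],0.01],[[0,0,-1],[0,0,0],0.01],[[0,0,-1],[0,0,0],0.01],[[0,0,0],[0,0,0],0.01],[[0,0,0],[0,0,0],0.01],[[0,0,0],[0,0,0],0.01],[[0,0,0],[0,0,0],0.01],[[0,0,0],[0,0,0],0.01]]'; python3 rd.py
```

```text
clock: 26.33
eef_pos: [572.4, 413.9, 60.7]
eef_rot: [-1.572, -0.002, -2.03]
wrist_force: [-7.8, -3.4, 7.1]
finger_gap: 13.7
[-1.179  1.604  0.2  ]
```

```bash
python3 -m inch '[[[0,0,-1],[0,0,0],0.01],[[0,0,-1],[0,0,0],0.01],[[0,0,-1],[0,0,0],0.01],[[0,0,-1],[0,0,0],0.01],[[0,0,-1],[0,0,0],0.01],[[0,0,0],[0,0,0],0.01],[[0,0,0],[0,0,0],0.01],[[0,0,0],[0,0,0],0.01],[[0,0,0],[0,0,0],0.01],[[0,0,0],[0,0,0],0.01]]'; python3 rd.py
```

```text
clock: 27.17
eef_pos: [572.3, 413.9, 60.7]
eef_rot: [-1.572, -0.003, -2.117]
wrist_force: [-7.9, -4.8, 6.6]
finger_gap: 13.6
[-1.179  1.757  0.264]
```

```bash
python3 -m inch '[[[0,0,-1],[0,0,0],0.01],[[0,0,-1],[0,0,0],0.01],[[0,0,-1],[0,0,0],0.01],[[0,0,-1],[0,0,0],0.01],[[0,0,0],[0,0,0],0.01],[[0,0,0],[0,0,0],0.01],[[0,0,0],[0,0,0],0.01],[[0,0,0],[0,0,0],0.01],[[0,0,0],[0,0,0],0.01],[[0,0,0],[0,0,0],0.01]]'; python3 rd.py
```

```text
clock: 28.0
eef_pos: [572.2, 414.0, 60.7]
eef_rot: [-1.572, -0.003, -2.187]
wrist_force: [-10.0, -4.7, 6.2]
finger_gap: 13.7
[-1.284  1.864  0.27 ]
```

```bash
python3 -m inch '[[[0,0,0],[-0.0004,-0.0003,0.0003],0.01],[[0,0,0],[-0.0004,-0.0003,0.0003],0.01],[[0,0,-1],[0,0,0],0.01],[[0,0,-1],[0,0,0],0.01],[[0,0,-1],[0,0,0],0.01],[[0,0,0],[0,0,0],0.01],[[0,0,0],[0,0,0],0.01],[[0,0,0],[0,0,0],0.01],[[0,0,0],[0,0,0],0.01],[[0,0,0],[0,0,0],0.01]]'; python3 rd.py
```

```text
clock: 28.83
eef_pos: [571.8, 413.7, 60.7]
eef_rot: [-1.572, -0.002, -2.24]
wrist_force: [-5.1, 0.6, -4.8]
finger_gap: 13.6
[-0.285  0.985  0.224]
```

```bash
python3 -m inch '[[[0,0,-1],[0,0,0],0.01],[[0,0,-1],[0,0,0],0.01],[[0,0,-1],[0,0,0],0.01],[[0,0,0],[0,0,0],0.01],[[0,0,0],[0,0,0],0.01],[[0,0,0],[0,0,0],0.01],[[0,0,0],[0,0,0],0.01],[[0,0,0],[0,0,0],0.01],[[0,0,0],[0,0,0],0.01],[[0,0,0],[0,0,0],0.01]]'; python3 rd.py
```

```text
clock: 29.67
eef_pos: [571.8, 413.7, 60.7]
eef_rot: [-1.572, -0.002, -2.292]
wrist_force: [-6.4, 1.0, -5.6]
finger_gap: 13.6
[-0.274  1.018  0.258]
```

```bash
python3 -m inch '[[[0,0,-1],[0,0,0],0.01],[[0,0,-1],[0,0,0],0.01],[[0,0,-1],[0,0,0],0.01],[[0,0,-1],[0,0,0],0.01],[[0,0,-1],[0,0,0],0.01],[[0,0,0],[0,0,0],0.01],[[0,0,0],[0,0,0],0.01],[[0,0,0],[0,0,0],0.01],[[0,0,0],[0,0,0],0.01],[[0,0,0],[0,0,0],0.01]]'; python3 rd.py
```

```text
clock: 30.5
eef_pos: [571.7, 413.7, 60.7]
eef_rot: [-1.571, -0.002, -2.38]
wrist_force: [-6.4, 1.2, -5.1]
finger_gap: 13.7
[-0.25   1.18   0.343]
```

```bash
python3 -m inch '[[[0,0,-1],[0,0,0],0.01],[[0,0,-1],[0,0,0],0.01],[[0,0,-1],[0,0,0],0.01],[[0,0,-1],[0,0,0],0.01],[[0,0,0],[0,0,0],0.01],[[0,0,0],[0,0,0],0.01],[[0,0,0],[0,0,0],0.01],[[0,0,0],[0,0,0],0.01],[[0,0,0],[0,0,0],0.01],[[0,0,0],[0,0,0],0.01]]'; python3 rd.py
```

```text
clock: 31.33
eef_pos: [571.6, 413.8, 60.6]
eef_rot: [-1.571, -0.002, -2.449]
wrist_force: [-7.1, 0.7, -5.3]
finger_gap: 13.3
[-0.215  1.255  0.373]
```

Torque is 0.37 N m and rising steadily, so the nut is firm with a clear margin below forced. I'll release and lift off to check.

```bash
python3 -m inch '[[[0,0,0],[0,0,0],0.02],[[0,0,0],[0,0,0],0.03],[[0,0,0],[0,0,0],0.04],[[0,0,0],[0,0,0],0.04],[[0,0,0],[0,0,0.005],0.04],[[0,0,0],[0,0,0.01],0.04],[[0,0,0],[0,0,0.02],0.04],[[0,0,0],[0,0,0.03],0.04],[[0,0,0],[0,0,0.03],0.04],[[0,0,0],[0,0,0.03],0.04]]'
python3 -m inch '[[[0,0,0],[0,0,0],0.06],[[0,0,0],[0,0,0],0.06],[[0,0,0],[0,0,0],0.06],[[0,0,0],[0,0,0],0.06],[[0,0,0],[0,0,0],0.06],[[0,0,0],[0,0,0],0.06],[[0,0,0],[0,0,0],0.06],[[0,0,0],[0,0,0],0.06],[[0,0,0],[0,0,0],0.06],[[0,0,0],[0,0,0],0.06]]'
python3 - <<'E'
from h import *
c=wrist("w7")
cv2.imwrite("pics/w7.png",cv2.resize(c["pixels"][70:270,200:440,::-1],None,fx=3.3,fy=3,interpolation=cv2.INTER_CUBIC))
E
```

```text
clock: 32.17
eef_pos: [572.4, 413.7, 189.2]
eef_rot: [-1.571, 0.001, -2.449]
wrist_force: [-0.3, 0.5, -0.1]
finger_gap: 40.0
clock: 33.0
eef_pos: [572.4, 413.8, 186.4]
eef_rot: [-1.571, -0.0, -2.449]
wrist_force: [0.6, -0.4, -0.4]
finger_gap: 60.3
```

View pics/w7.png

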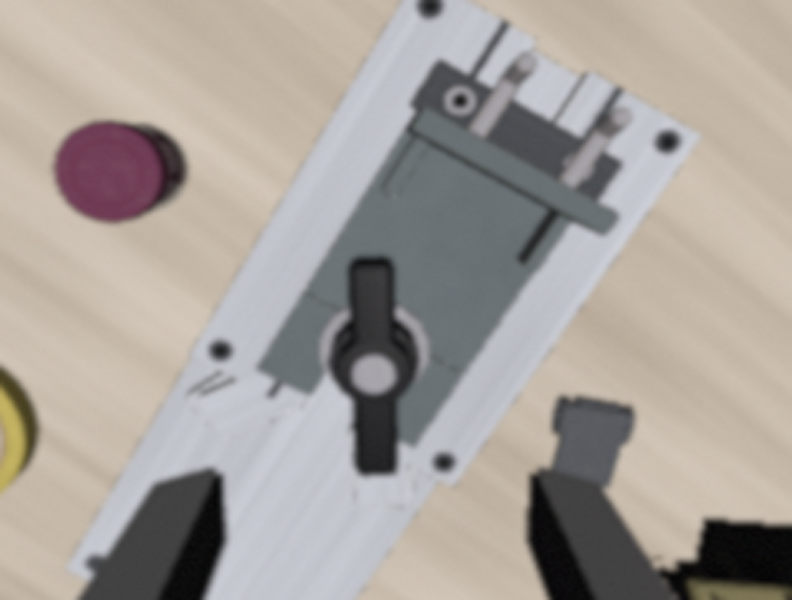

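Run:
```python
from h import *
c=load("w7.npz");f=lambda p:np.array(p,float)/[3.3,3]+[200,70]-0.35
u=np.array([np.cos(np.radians(9.7)),np.sin(np.radians(9.7))])
st=onz(c,f([(373,373)]),76)[0];e=onz(c,f([(321,350),(428,352),(335,315),(415,312)]),42)[:,:2]
A=np.c_[2*e,np.ones(len(e))];x=np.linalg.lstsq(A,(e**2).sum(1),rcond=None)[0];print("flange",x[:2],np.sqrt(x[2]+x[:2]@x[:2]))
bar=onz(c,f([(372,259),(378,474)]),76);print("bar",bar.mean(0),np.linalg.norm(bar[0]-bar[1]))
k=onz(c,f([(308,293),(455,368),(258,370),(412,446)]),38);print("crease,front",k.round(1))
for n,p in(("stem",st),("flange",x),("bar",bar.mean(0)),*[("k",q) for q in k]):print(n,p[:2].round(1),"along",(p[:2]@u).round(1),"lat",(p[:2]@[-u[1],u[0]]).round(1))
P=depthpts(c);q=np.round(f([(373,373),(372,290)])).astype(int);print([P[b,a].round(1) for a,b in q])
print("slot lat",(np.array([543.8,408.9])@[-u[1],u[0]]).round(1))
```

```text
flange [573.10755615 414.65808565] 18.327427381544883
bar [572.84456901 414.51454945  76.        ] 75.0701406688546
crease,front [[573.4 444.6  38. ]
 [583.4 387.3  38. ]
 [539.1 439.4  38. ]
 [549.8 378.4  38. ]]
stem [571.7 414.4] along 633.3 lat 312.1
flange [573.1 414.7] along 634.8 lat 312.2
bar [572.8 414.5] along 634.5 lat 312.1
k [573.4 444.6] along 640.1 lat 341.6
k [583.4 387.3] along 640.3 lat 283.4
k [539.1 439.4] along 605.5 lat 342.3
k [549.8 378.4] along 605.7 lat 280.3
[array([571.9, 414.1,  76. ]), array([593.3, 433.2,  76.1])]
slot lat 311.4
```

```bash
python3 -c "
from cell import ticket;print(ticket.sign_off())"
```

```text
the job is handed in; nothing more can be done
None
```

The airbrush rest is clamped to the base, and the job is handed in at 33 s of the 72 s allowed. `sign_off` gives no verdict.

**What I did:** I gripped the nut's bar and squared the head to the slot to within about 1°. I slid the bolt in until the contact was stiff (about 11 N), then turned it clockwise through the quarter turn to its stop. After one regrip I kept turning the nut clockwise until the torque rose steadily to 0.37 N m, between firm (0.2) and forced (0.6). Then I released and lifted clear.

**Last checks:**
- **Seating:** the bolt's axis is within about 1 mm of the notch seat along the slot, and under 1 mm off the slot's centre line.
- **Nut:** the top of the bar is at 76 mm, which puts the flange on the foot.
- **Bystanders:** the jar and truck look unmoved, and the part of the tape roll in view does too. I judged this by eye in the wrist pictures.

**Unsure or disagreeing:**
- **Head angle:** the foot hides the head, so that it lies square is inferred from the turn angle and the stop torque.
- **Rest position:** the rest seemed to slide roughly 2 mm toward the end stop before the push went stiff. A shift check on the top view was unusable, probably because the arm was in the way.
- **Bar position:** one view before the regrip put the bar about 3 mm short of the seat. Pushing again met the end of the notch after about 1 mm.
- **Torque:** the plateau before the nut bit was 0.16 N m, not 0.08. I put this down to side load from the gripper, so the actual clamping may be slightly less than 0.37 N m suggests.

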